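# Stand the stitching pony's clamp head upright and lock it with its pin

## Task

The clamp head of the little stitching pony has been left leaning over to its left. Stand it upright so that the middle hole of its brass index plate lines up with the hole in the two steel cheeks, then lock it there: take the locking pin with the red handle from the tool block and push it through cheek, index plate and far cheek until its brass collar sits fully home against the steel. Leave the other tools in the block and the things standing around where they are.

Things in the scene. Friction and masses are not known exactly. Their poses are not given: they have to be found in the camera images.
- pony: Stitching pony, screwed down. Origin: centre of the underside of its base board (140 mm along x, 190 along y, 20 thick). x points away from the worker, along hinge axis and lock hole; z up. Two steel cheeks at x = +-20 to +-25 mm, 80 mm wide at the foot, 38 mm at the round top, 129 mm high, each with an 11.5 mm hole at y = 0, 110 mm up. The head turns between them about a bolt along x, 50 mm up.
- pony_head (a joint): Tilt of the clamp head (rad): 0 = upright, positive = leaning to the pony's +y (left), range -0.6 to 1.15; starts leaning left. The hinge is stiff (about 0.4 N m); the head stays where it is left. At 0 the middle hole of the index plate lines up with the cheeks' holes; its two other holes, 30 degrees to each side on the same 60 mm radius, are not wanted.
- pony_grip (a point): Point inside the head's two wooden jaws, 188 mm from the hinge axis, 17 mm below their end; turns with the head (238 mm above the table when upright; x along the hinge). Here the jaws together are 34 mm wide along x, with flat faces, and 30 mm deep along y. A black star knob sticks out 39 mm to -y, 38 mm further down. Held across the x faces, the head can turn between the fingers.
- index_hole (a point): Centre of the middle hole (11.5 mm) of the brass index plate (8 mm thick, half-way between the cheeks) on the head, 60 mm from the hinge axis; turns with the head; hole axis along x.
- pony_lock (a point): Middle of the lock hole line, half-way between the cheeks: 110 mm above the table, fixed to the pony; x along the holes. The outer faces of the cheeks lie 25 mm to either side along x.
- pin_handle (a point): Locking pin, 152 mm, 60 g: point on its axis in the middle of the red handle (bar 20 x 20 mm, flat sides), 40 mm behind the front of the collar and 32 mm from the handle's end. y points from tip to handle end. In front: brass collar 20 mm across, then an 80 mm steel shank, 9 mm thick, its last 14 mm tapering to a 2 mm tip. Laid on a table it lies level on its handle, axis 10 mm up.
- pin_shank (a point): Point on the pin's shank, 51 mm in front of the collar's face, 29 mm behind the tip. Axes as pin_handle. At the start the pin lies in one of the block's troughs with only the last 47 mm of its shank out of the open front; this point is then 18 mm outside the block and 16 mm above the table.
- pin_tip (a point): Tip of the pin, 80 mm in front of the collar's face. Same axes.
- pin_mid (a point): Point on the pin's axis 25 mm in front of the collar's face: it coincides with pony_lock when the pin is home from either side. Same axes.
- tool_block: Dark wooden tool block, fixed, 116 mm (x) x 162 (y) x 26 high; origin at the centre of its underside. Four troughs along x, 28 mm wide, floor 6 mm up, centres at y = -57, -19, 19, 57 mm, closed by a wall at -x, open at +x. Each holds one tool, handle to -x with its end near the wall, blade or shank sticking out at +x. No room for fingers beside a handle in its trough.
- awl_handle (a point): Middle of the awl's tan handle (24 mm across, about 85 mm long; 152 mm overall); y points from blade to handle end. In a trough of the block; to be left there.
- edge_beveller_handle (a point): Middle of the edge beveller's brown handle (24 mm across, about 90 mm long; 158 mm overall); y from blade to handle end. In a trough; to be left there.
- groover_handle (a point): Middle of the groover's dark handle (22 mm across, about 95 mm long; 156 mm overall); y from blade to handle end. In a trough; to be left there.
- glue_bottle_center (a point): Centre of a standing white glue bottle with red nozzle, 54 mm diameter, 152 mm high; to be left alone.
- edge_paint_center (a point): Centre of a standing jar of edge paint, brown with black cap, 43 mm diameter, 70 mm high; to be left alone.
- spool_rust_center (a point): Centre of a standing spool of rust-red thread, 44 mm diameter, 64 mm high; to be left alone.
- beeswax_center (a point): Centre of a yellow cake of beeswax, 38 x 58 x 18 mm, lying flat; to be left alone.
- mat_left: Green cutting mat, fixed, 309 mm (x) x 446 mm (y), 3 mm thick, lying behind the work; origin at the centre of its underside. The spool, the jar and the beeswax stand on it; in front of its near edge is bare table.

How it is judged:
By the outcome, as a careful person would: the job done as asked, in the order asked, and still so for the second after the job is handed in, with the robot touching nothing.
It also fails if it takes over 66 s, if anything falls off the work surface, if the arm or the gripper's body presses on something with over 40 N, if the wrist force passes 120 N, or if a joint passes its speed limit or range.

## Robot

A 6-joint arm with a two-finger parallel gripper is mounted at the origin on a cart in front of the work surface, level with it; the furniture and walls round the work are solid. World frame = base frame: x ahead of the robot, y to its left, z up, the work surface at z = 0. Lengths are in m, angles in rad, forces in N, time in s.
With the tool pointing down it reaches from about 0.375 to 0.9 m from the base axis. Payload 3.1 kg.
Tool frame: the origin (TCP) lies between the finger pads; the fingertips stand 8 mm ahead of it and the grasp point (between the pads) lies 11 mm behind it; z points along the fingers, y is the line along which they close (so a half turn about z gives the same grasp; the last joint's range is limited). The gripper opens to 87 mm and grips with 3 to 60 N. Pads are 19 mm wide; open, the fingers measure 117 mm over their backs; the gripper's body (75 mm by 190 mm) begins 51 mm behind the grasp point.
Start: joints at [0.939, 0.527, 1.433, -0, 1.181, -0.178], TCP at [0.274, 0.562, 0.231] pointing down, gripper open.
Joint ranges: [-3.08, 3.08], [-0.75, 2.2], [0.22, 2.44], [-1.43, 4.57], [0, 2.65], [-2.85, 2.85]. Speed limits (rad/s): [2.79, 2.79, 3.14, 3.14, 3.14, 3.14].

## Interface

Orientations are given as a unit quaternion [x, y, z, w].
In Python, from rig import robot, vision, job gives the robot as it stands.
- The arm moves only by the shell command python3 -m handwheel 'ROWS' [OPENING] [FORCE]. ROWS is JSON, a list of rows, each a list of 4 numbers: the shift along the tool's x, y, z as a fraction of full scale, then the turn about the tool's z as a fraction of full scale. A call has 1 to 20 rows; each row is the pose to reach, as a shift and turn from the pose commanded when the call began, along the tool's axes at that moment, turning the shorter way round; what a row does not reach only later rows make up. Full scale, the value 1, is 300 mm for a shift and 2 pi rad for a turn. A row lasts 1/12 s, in which the tool goes at most 41.7 mm and 7.16 degrees, less where a joint would pass 70% of its speed; a pose out of reach is approached as far as the arm can. A call with a number of a shift or a turn outside -1 to 1 is refused whole. A call with a gripper value outside its range is refused whole. OPENING is the opening in per cent of the stroke, from 0 (shut) to 100 (fully open), set as the call begins (- or left out, the last holds). The fingers move at their own pace and stop on an object; FORCE is the grip in N (left out, the last holds). Time passes only in rows, so rows that repeat a pose let the fingers close. It gives the time, the measured TCP pose, the force, the opening and the grip force at its end, in the units of the state.
- robot.get_obs(): the state, without advancing time (a new reading comes with each control period).
- vision.camera(name): name is "side" or "top" or "wrist"; returns a dict with "frame" (480x640x3 uint8, red, green, blue), "K" (3x3 intrinsics, pixels), "k1" (the pictures are not rectified: a ray, as slopes to the right and down, at radius r is drawn at 1 + k1 r^2 times it, then the intrinsics apply), "cam_to_world" (4x4, takes a point from camera to world coordinates); the wrist camera has in their place "hand_eye" (4x4, takes a point from camera to tool coordinates, whose origin is the TCP and whose axes are the flange's). Camera axes: x right, y down, z forward; pixel columns grow to the right and rows downward; lengths in m; the calibration is good to about 2 mm. A picture is of the moment at which its call begins: read the wrist's pose just before it. There is no depth.
- job.hand_in(): hands the job in; it is judged then, once.
Trained networks look in the newest picture that a camera, given by its name, has taken for a name from the list of things; names that differ only in an ending like _2 or _b are one class to them, and where a whole thing is asked for, a point or a joint stands for the part that bears it (a point fixed in the world has none). Each returns a list of dicts, best first, with "conf" (0 to 1); they miss things now and then, are a little off and sometimes report something else, mostly with a low value. They report only what shows in the picture. A call takes as long as a camera call.
- vision.look_for(camera, label): "point" ([row, column] in pixels, amid what is visible of it).
- vision.outline_of(camera, label): "mask" (480x640 bool, what is visible of it) and "point" ([row, column] in pixels, amid what is visible of it).
The state is a dict: "time": time; "q": joint angles; "joint_velocities": joint speeds; "joint_torque": joint torques, N m; "position": TCP position; "tool_rot": TCP orientation; "ft_force": force on the tool from outside, world axes, zero at the start; "moment": the same for the moment, N m; "grip_width": finger opening in m; "grip_force": force on a finger pad.
Only numpy, scipy, OpenCV 4.12 (cv2) and the standard library are available. Lean on these libraries where they do the work, as an engineer would, in place of code of your own. Each camera call takes 0.05 s, during which the arm holds its last target. There are 200 camera calls.

## Working session

There is one attempt and no reset: what is moved stays moved. The work goes in short steps, Python scripts to look and compute and a shell command to move; the robot and the scene stay as the last step left them, time stands still between calls to the robot, and variables do not carry over. Pictures are saved under pics/ and viewed, at most 10 in all, crops included, and the job is handed in when it is done.

```bash
ls; mkdir -p pics; cat > h.py <<'E'
import numpy as np, cv2
from rig import robot, vision, job
from scipy.spatial.transform import Rotation as R
def snap(n,save=None):
    o=robot.get_obs(); c=vision.camera(n)
    if n=='wrist':
        T=np.eye(4);T[:3,:3]=R.from_quat(o['tool_rot']).as_matrix();T[:3,3]=o['position'];c['cam_to_world']=T@np.array(c['hand_eye'])
    if save: cv2.imwrite('pics/'+save,c['frame'][:,:,::-1])
    return c
def ray(c,rc):
    K=np.array(c['K']);k=float(c['k1']);T=np.array(c['cam_to_world'])
    d=cv2.undistortPoints(np.array([[[rc[1],rc[0]]]],float),K,np.array([k,0,0,0.]))[0,0]
    v=T[:3,:3]@np.array([d[0],d[1],1]);return T[:3,3],v/np.linalg.norm(v)
def atz(c,rc,z):
    o,v=ray(c,rc);return o+v*(z-o[2])/v[2]
def proj(c,P):
    K=np.array(c['K']);T=np.linalg.inv(np.array(c['cam_to_world']));p=(T@np.r_[P,1])[:3];s=p[:2]/p[2]
    s=s*(1+float(c['k1'])*(s@s));return (K@np.r_[s,1])[:2][::-1]
def tri(rays):
    A=np.zeros((3,3));b=np.zeros(3)
    for o,v in rays:
        M=np.eye(3)-np.outer(v,v);A+=M;b+=M@o
    return np.linalg.solve(A,b)
E
python3 - <<'E'
from h import *
np.set_printoptions(precision=4,suppress=True)
o=robot.get_obs();print(o['position'],o['tool_rot'],o['grip_width'])
N="pony pony_head pony_grip index_hole pin_handle pin_shank pin_tip tool_block awl_handle edge_beveller_handle groover_handle glue_bottle_center edge_paint_center spool_rust_center beeswax_center mat_left".split()
for n in ['side','top','wrist']:
    c=snap(n,n+'0.png');print(n,np.array(c['cam_to_world'])[:3])
    for l in N:
        r=vision.look_for(n,l)
        print(l,[(np.round(x['point']),round(x['conf'],2),atz(c,x['point'],0.02).round(3)) for x in r[:2]])
E
```

```text
pics
[0.2735 0.5612 0.2296] [ 0.2249  0.9744 -0.001  -0.0004] 0.08697327871836728
side [[ 0.9993 -0.0359  0.0092  0.5934]
 [-0.0307 -0.6605  0.7502 -1.0117]
 [-0.0209 -0.75   -0.6611  0.9278]]
pony [(array([317., 317.]), 0.97, array([ 0.578, -0.287,  0.02 ]))]
pony_head [(array([261., 314.]), 0.71, array([ 0.574, -0.082,  0.02 ]))]
pony_grip [(array([258., 315.]), 0.74, array([ 0.576, -0.069,  0.02 ]))]
index_hole [(array([260., 317.]), 0.8, array([ 0.582, -0.08 ,  0.02 ])), (array([211., 282.]), 0.7, array([0.47 , 0.158, 0.02 ]))]
pin_handle []
pin_shank [(array([258., 349.]), 0.57, array([ 0.676, -0.075,  0.02 ])), (array([216., 281.]), 0.44, array([0.467, 0.134, 0.02 ]))]
pin_tip [(array([218., 283.]), 0.61, array([0.474, 0.121, 0.02 ])), (array([212., 283.]), 0.24, array([0.472, 0.157, 0.02 ]))]
tool_block [(array([235., 278.]), 0.89, array([0.461, 0.039, 0.02 ])), (array([211., 284.]), 0.51, array([0.477, 0.16 , 0.02 ]))]
awl_handle [(array([233., 284.]), 0.73, array([0.482, 0.049, 0.02 ]))]
edge_beveller_handle [(array([223., 282.]), 0.47, array([0.472, 0.097, 0.02 ]))]
groover
[... 1536 characters left out ...]
8., 284.]), 0.53, array([ 0.673, -0.084,  0.02 ]))]
spool_rust_center [(array([207., 218.]), 0.59, array([0.702, 0.074, 0.02 ])), (array([246., 337.]), 0.17, array([ 0.602, -0.208,  0.02 ]))]
beeswax_center [(array([175., 269.]), 0.63, array([ 0.779, -0.049,  0.02 ]))]
mat_left [(array([307., 198.]), 0.31, array([0.463, 0.119, 0.02 ]))]
wrist [[ 0.4389  0.8617  0.2546  0.2027]
 [ 0.8985 -0.4211 -0.1238  0.5967]
 [ 0.0005  0.2831 -0.9591  0.384 ]]
pony []
pony_head []
pony_grip []
index_hole []
pin_handle []
pin_shank []
pin_tip []
tool_block []
awl_handle []
edge_beveller_handle []
groover_handle []
glue_bottle_center []
edge_paint_center []
spool_rust_center []
beeswax_center []
mat_left []
```

```bash
python3 - <<'E'
import cv2
a=cv2.imread('pics/side0.png')[170:420,220:420];b=cv2.imread('pics/top0.png')[140:340,160:480]
cv2.imwrite('pics/s1.png',cv2.resize(a,None,fx=2.4,fy=2.4,interpolation=3))
cv2.imwrite('pics/t1.png',cv2.resize(b,None,fx=2.5,fy=2.5,interpolation=3))
E
```

```text
(no output)
```

View pics/s1.png

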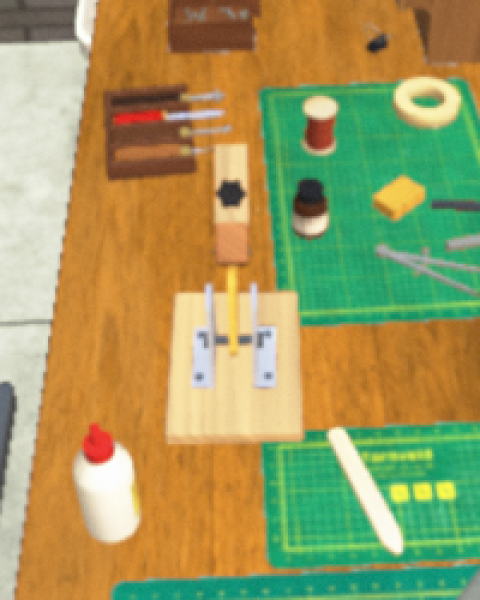

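View pics/t1.png

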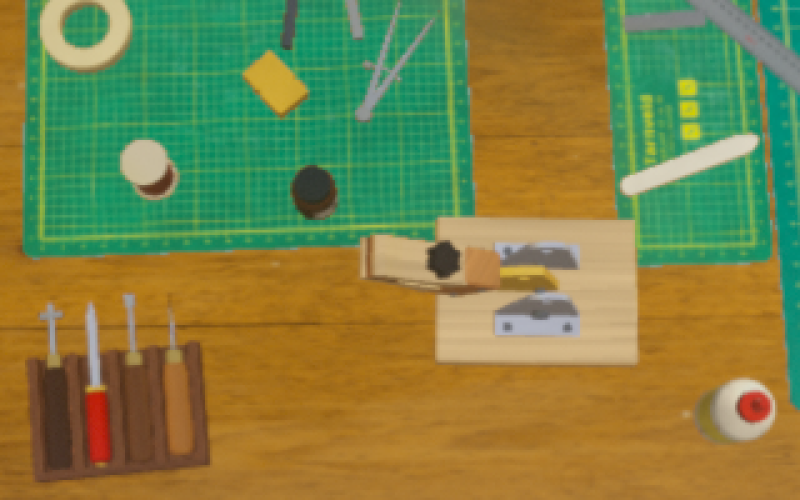

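The images show the pony, yaw about 0, with its head leaning towards +y. The pin (red) is in the second trough from the left, tip to +x. Next I get coarse positions from the corners and pin ends.

```bash
cat >> h.py <<'E'
def go(p,yaw=None,o=None):
    "fractions for TCP target p and tool-y heading yaw(deg), half-turn free"
    o=o or robot.get_obs();M=R.from_quat(o['tool_rot']).as_matrix()
    d=M.T@(np.array(p)-o['position'])/0.3
    cur=np.degrees(np.arctan2(M[1,1],M[0,1]));t=0
    if yaw is not None: t=-((yaw-cur+90)%180-90)
    print('pos',np.round(o['position'],4),'yaw',round(cur,2),'q6',round(o['q'][5],2),'-> frac',d.round(4),(t/360).__round__(4))
E
python3 - <<'E'
from h import *
np.set_printoptions(precision=4,suppress=True)
t=snap('top');s=snap('side')
T=lambda x,y:(y/2.5+140-.3,x/2.5+160-.3)
S=lambda x,y:(y/2.4+170-.3,x/2.4+220-.3)
for p in [(437,217),(636,219),(638,363),(436,362)]: print('T base',atz(t,T(*p),.02))
for p in [(177,292),(298,291),(302,437),(166,436)]: print('S base',atz(s,S(*p),.02))
print('pin T handle end',atz(t,T(100,464),.026),'front',atz(t,T(94,388),.026),'tip',atz(t,T(91,304),.016))
print('pin S handle end',atz(s,S(113,118),.016),'tip',atz(s,S(225,113),.016))
for p in [(29,358),(200,343),(210,464),(36,480)]: print('block T',atz(t,T(*p),.026))
# head: jaw knob and jaw end by triangulation
print('knob',tri([ray(t,T(443,259)),ray(s,S(231,193))]))
print('jaw far end', tri([ray(t,T(366,256)),ray(s,S(231,145))]))
for a in (.8,.9,1.0,1.1):
  for y0 in (-.295,-.285):
    P=np.array([.585,y0,.05])
    g=lambda r,n=0:P+np.array([0,r*np.sin(a)-n*np.cos(a),r*np.cos(a)+n*np.sin(a)])
    tt=proj(t,g(205,0)/1) if 0 else proj(t,g(.205)); ss=proj(s,g(.205)); k=proj(t,g(.15,.039)); k2=proj(s,g(.15,.039))
    f=lambda q,m,o:(np.array([q[1]-o[0],q[0]-o[1]])*m).round(0)
    print(a,y0,'endT',f(tt,2.5,(160,140)),'endS',f(ss,2.4,(220,170)),'knobT',f(k,2.5,(160,140)),'knobS',f(k2,2.4,(220,170)))
E
```

```text
T base [ 0.6487 -0.2039  0.02  ]
T base [ 0.6434 -0.3932  0.02  ]
T base [ 0.5062 -0.388   0.02  ]
T base [ 0.5107 -0.1996  0.02  ]
S base [ 0.5157 -0.1969  0.02  ]
S base [ 0.6525 -0.2021  0.02  ]
S base [ 0.6442 -0.396   0.02  ]
S base [ 0.5086 -0.3888  0.02  ]
pin T handle end [0.4206 0.1119 0.026 ] front [0.4907 0.1188 0.026 ] tip [0.5713 0.1256 0.016 ]
pin S handle end [0.4214 0.1267 0.016 ] tip [0.574  0.1289 0.016 ]
block T [0.5195 0.1809 0.026 ]
block T [0.5313 0.02   0.026 ]
block T [0.4194 0.0101 0.026 ]
block T [0.4065 0.1712 0.026 ]
knob [ 0.5809 -0.2019  0.1742]
jaw far end [ 0.5825 -0.1382  0.1851]
0.8 -0.295 endT [377. 249.] endS [232. 145.] knobT [458. 250.] knobS [233. 195.]
0.8 -0.285 endT [365. 249.] endS [232. 139.] knobT [446. 250.] knobS [233. 188.]
0.9 -0.295 endT [361. 253.] endS [232. 148.] knobT [442. 252.] knobS [233. 193.]
0.9 -0.285 endT [349. 253.] endS [232. 142.] knobT [430. 253.] knobS [233. 186.]
1.0 -0.295 endT [347. 257.] endS [232. 152.] knobT [427. 255.] knobS [233. 192.]
1.0 -0.285 endT [335. 257.] endS [232. 146.] knobT [415. 255.] knobS [233. 185.]
1.1 -0.295 endT [336. 261.] endS [233. 158.] knobT [414. 257.] knobS [234. 192.]
1.1 -0.285 endT [324. 261.] endS [232. 152.] knobT [402. 258.] knobS [233. 186.]
```

```bash
python3 -c "
from h import *
go([.5835,-.151,.29],-2)"
```

```text
pos [0.274  0.5617 0.2305] yaw 64.0 q6 -0.18 -> frac [-1.9688 -1.683  -0.1981] 0.1833
```

```bash
python3 -m handwheel '[[-0.98,-0.84,-0.2,0.1833],[-0.98,-0.84,-0.2,0.1833],[-0.98,-0.84,-0.2,0.1833],[-0.98,-0.84,-0.2,0.1833],[-0.98,-0.84,-0.2,0.1833],[-0.98,-0.84,-0.2,0.1833],[-0.98,-0.84,-0.2,0.1833],[-0.98,-0.84,-0.2,0.1833],[-0.98,-0.84,-0.2,0.1833],[-0.98,-0.84,-0.2,0.1833],[-0.98,-0.84,-0.2,0.1833]]'; python3 -c "
from h import *
go([.5835,-.151,.29],-2)"
```

```text
time: 3.57
position: [0.4301, 0.2033, 0.2916]
tool_rot: [0.721, 0.693, 0.001, 0.001]
ft_force: [0.4, 0.1, 0.9]
grip_width: 0.0871
grip_force: 0.0
pos [0.4301 0.2033 0.2916] yaw -2.34 q6 0.25 -> frac [-1.1591  0.5589  0.0078] -0.0009
```

```bash
python3 -c "
from h import *
c=snap('wrist','w1.png')
print(proj(c,[.5,.12,.016]),proj(c,[.58,-.15,.17]))
print(c['cam_to_world'][:3])"
python3 -m handwheel '[[-1,0.48,0,0],[-1,0.48,0,0],[-1,0.48,0,0],[-1,0.48,0,0],[-1,0.48,0,0],[-1,0.48,0,0],[-1,0.48,0,0],[-1,0.48,0,0],[-1,0.48,0,0],[-1,0.48,0,0]]'; python3 -c "
from h import *
c=snap('wrist','w2.png')
print(proj(c,[.58,-.15,.17]))
go([.5835,-.151,.29],-2)
for l in ['pony_grip','pony_head','index_hole','pony']:
  print(l,[(x['point'],x['conf']) for x in vision.look_for('wrist',l)])
a=cv2.imread('pics/w1.png');b=cv2.imread('pics/w2.png')
cv2.imwrite('pics/w12.png',cv2.resize(np.vstack([a,b]),(400,600),interpolation=cv2.INTER_AREA))"
```

```text
[266.728063   384.11475903] [596.87281209 495.47946411]
[[ 0.99914121 -0.04057109 -0.00841596  0.43149852]
 [-0.04129332 -0.95820456 -0.28308812  0.28194315]
 [ 0.00342099  0.28319253 -0.95905698  0.44500398]]
time: 4.45
position: [0.5619, -0.099, 0.2897]
tool_rot: [0.72, 0.694, 0.0, -0.001]
ft_force: [-0.3, 0.9, -0.6]
grip_width: 0.0867
grip_force: 0.0
[304.1487811  346.12463496]
pos [ 0.561  -0.0975  0.2897] yaw -1.97 q6 -0.33 -> frac [-0.1758  0.0811 -0.0015] 0.0001
pony_grip [([310.9, 345.9], 0.78), ([182.7, 431.4], 0.75)]
pony_head [([316.5, 342.6], 0.85)]
index_hole [([313.1, 342.4], 0.69), ([325.7, 334.7], 0.52)]
pony [([326.0, 335.9], 0.58)]
```

View pics/w12.png

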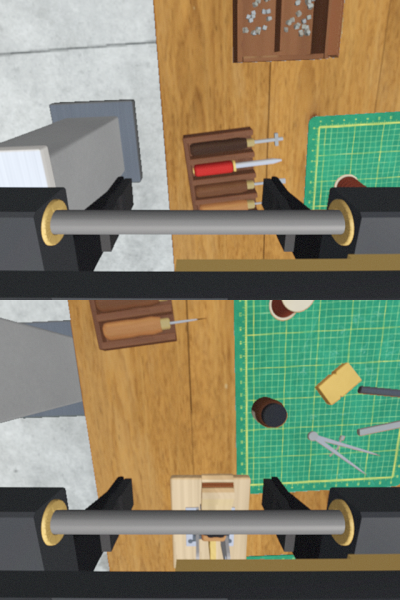

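```bash
python3 -c "
from h import *
a=cv2.imread('pics/w1.png')[190:350,280:480];b=cv2.imread('pics/w2.png')[270:430,250:450]
cv2.imwrite('pics/w12c.png',np.hstack([cv2.resize(x,None,fx=2,fy=2,interpolation=3) for x in (a,b)]))"
```

```text
(no output)
```

View pics/w12c.png

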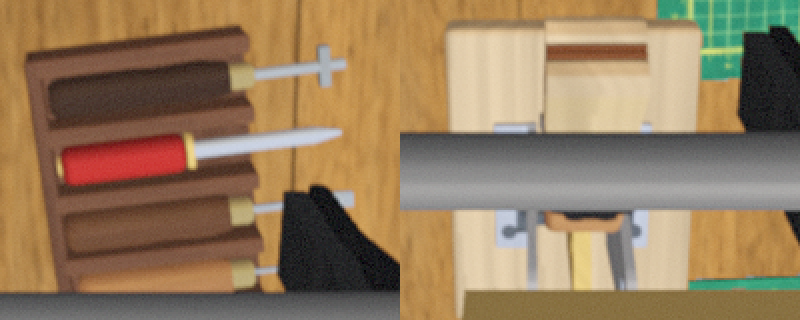

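Left crop: the pin's tip is at (255, 451), collar front (265, 376) and handle end (273, 310) in the first wrist picture. Right crop: the jaws' end face with its brown strip is centred near (296, 348) in the second.

```bash
python3 - <<'E'
from h import *
np.set_printoptions(precision=4,suppress=True)
def cw(pos,q):
    c=snap('wrist');T=np.eye(4);T[:3,:3]=R.from_quat(q).as_matrix();T[:3,3]=pos;c['cam_to_world']=T@np.array(c['hand_eye']);return c
s=np.array([.721,.693,.001,.001])
c1=cw([.4301,.2033,.2916],s/np.linalg.norm(s))
for p,z in [((255.5,451),.016),((265.5,376.5),.018),((273,310),.016)]: print('pin',atz(c1,p,z))
c=snap('wrist');K=np.array(c['K']);print(K[0,0])
for z in (.17,.18,.19): print(atz(c,(296,348),z),atz(c,(292,322.5),z)-atz(c,(292,374),z))
t=snap('top');sd=snap('side')
print(tri([ray(c,(296,348)),ray(t,(256/2.5+139.7,366/2.5+159.7))]),proj(c,[.5855,-.138,.18]))
for a in (.8,.85,.9,.95):
  E=np.array([.5785,-.296,.05])+[.035*.205*np.sin(a),.205*np.sin(a),.205*np.cos(a)];print(a,E,proj(c,E))
E
```

```text
pin [0.5715 0.1301 0.016 ]
pin [0.4914 0.1228 0.018 ]
pin [0.4198 0.1164 0.016 ]
423.92702981350084
[ 0.5806 -0.1419  0.17  ] [-0.0361  0.0012  0.    ]
[ 0.5799 -0.1374  0.18  ] [-0.0348  0.0011  0.    ]
[ 0.5792 -0.1328  0.19  ] [-0.0334  0.0011  0.    ]
[ 0.5812 -0.1379  0.1798] [296.6184 356.2914]
0.8 [ 0.5836 -0.1489  0.1928] [320.1497 355.3409]
0.85 [ 0.5839 -0.142   0.1853] [305.4657 354.6383]
0.9 [ 0.5841 -0.1354  0.1774] [291.6326 353.9014]
0.95 [ 0.5843 -0.1292  0.1692] [278.6965 353.1372]
```

```bash
python3 -c "
from h import *
go([.581,-.1505,.158],-2)"
```

```text
pos [ 0.5611 -0.0975  0.2908] yaw -1.91 q6 -0.33 -> frac [-0.1745  0.0722  0.4427] 0.0003
```

```bash
python3 -m handwheel '[[-0.175,0.071,0.08,0],[-0.175,0.071,0.2,0],[-0.175,0.071,0.33,0],[-0.175,0.071,0.443,0],[-0.175,0.071,0.443,0],[-0.175,0.071,0.443,0]]' && python3 -m handwheel '[[0,0,0,0],[0,0,0,0],[0,0,0,0],[0,0,0,0],[0,0,0,0],[0,0,0,0],[0,0,0,0],[0,0,0,0]]' 0 15; python3 -c "
from h import *
go([.581,-.1505,.158],-2)
for r in (.188,):
  o=robot.get_obs()['position']
  H=np.array([-.296,.05]); g=np.array([o[1],o[2]+.011])-H; rr=np.hypot(*g); a=np.arctan2(*g); print('radius',rr,'tilt',a)
  for f in np.linspace(1,0,11)[1:]:
    d=H+.188*np.array([np.sin(a*f),np.cos(a*f)])-(np.array([o[1],o[2]+.011])); 
    d=H+rr*np.array([np.sin(a*f),np.cos(a*f)])-(np.array([o[1],o[2]+.011])); print((d/.3).round(4))
"
```

```text
time: 5.4
position: [0.5794, -0.1509, 0.1561]
tool_rot: [0.719, 0.695, -0.001, -0.002]
ft_force: [0.2, 0.2, 1.2]
grip_width: 0.0868
grip_force: 0.0
time: 6.07
position: [0.5807, -0.1517, 0.1578]
tool_rot: [0.719, 0.695, 0.0, 0.0]
ft_force: [-0.3, 0.4, 1.5]
grip_width: 0.0417
grip_force: 0.0
pos [ 0.5807 -0.1517  0.1578] yaw -1.99 q6 -0.41 -> frac [ 0.0039  0.0008 -0.0005] 0.0
radius 0.1869585792486007 tilt 0.8819711422068176
[-0.0368  0.0408]
[-0.077   0.0783]
[-0.1203  0.112 ]
[-0.1665  0.1418]
[-0.2151  0.1675]
[-0.2658  0.1887]
[-0.3181  0.2054]
[-0.3717  0.2174]
[-0.4262  0.2247]
[-0.4811  0.2271]
```

```bash
python3 -m handwheel '[[0,0,0,0],[0,0,0,0],[0,0,0,0],[0,0,0,0]]' && python3 -m handwheel '[[-0.018,0,-0.021,0],[-0.0368,0,-0.0408,0],[-0.057,0,-0.06,0],[-0.077,0,-0.0783,0],[-0.1203,0,-0.112,0],[-0.1665,0,-0.1418,0],[-0.2151,0,-0.1675,0],[-0.2658,0,-0.1887,0],[-0.3181,0,-0.2054,0],[-0.3717,0,-0.2174,0],[-0.4262,0,-0.2247,0],[-0.4811,0,-0.2271,0],[-0.4811,0,-0.2271,0],[-0.4811,0,-0.2271,0],[-0.4811,0,-0.2271,0]]'; python3 -c "
from h import *
c=snap('top','top2.png');d=snap('side','side2.png');
a=c['frame'][200:300,310:440,::-1];b=d['frame'][220:370,270:400,::-1]
f=lambda x:cv2.resize(x,None,fx=3,fy=3,interpolation=3)
cv2.imwrite('pics/ts2.png',np.hstack([cv2.copyMakeBorder(f(a),0,150,0,0,0),f(b)]))
go([.5785,-.296,.23],-2)"
```

```text
time: 6.4
position: [0.5819, -0.1518, 0.1577]
tool_rot: [0.719, 0.695, 0.001, 0.001]
ft_force: [5.3, 0.4, -2.2]
grip_width: 0.0338
grip_force: 15.0
time: 7.65
position: [0.5774, -0.2977, 0.2262]
tool_rot: [0.719, 0.695, 0.0, 0.003]
ft_force: [5.9, -2.5, -0.8]
grip_width: 0.0341
grip_force: 15.0
pos [ 0.5773 -0.2976  0.2262] yaw -2.0 q6 -0.61 -> frac [ 0.0054  0.0037 -0.0127] -0.0
```

View pics/ts2.png

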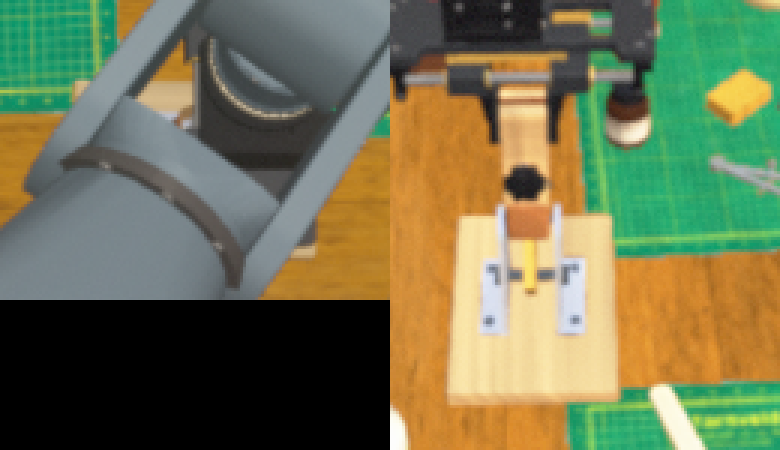

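```bash
python3 -m handwheel '[[0,0,0,0],[0,0,0,0],[0,0,0,0],[0,0,0,0],[0,0,-0.06,0],[0,0,-0.15,0],[0,0,-0.25,0],[0,0,-0.25,0],[0,0,-0.25,0]]' 100; python3 -c "
from h import *
d=snap('side','side3.png')
go([.5426,.125,.10],95.1)
t=snap('top')
for P in ([.5785,-.296,.129+0],[.5785,-.296,.255]): print(proj(d,P))
b=d['frame'][200:300,270:400,::-1]
cv2.imwrite('pics/s3.png',cv2.resize(b,None,fx=6,fy=6,interpolation=3))"
```

```text
time: 8.5
position: [0.5761, -0.2963, 0.303]
tool_rot: [0.719, 0.695, 0.0, 0.002]
ft_force: [0.5, 0.6, -0.5]
grip_width: 0.0838
grip_force: 0.0
pos [ 0.5753 -0.2956  0.3011] yaw -1.98 q6 -0.61 -> frac [ 1.3976 -0.1572  0.6702] 0.2303
[290.94569236 315.8188402 ]
[252.55890216 313.90131436]
```

View pics/s3.png

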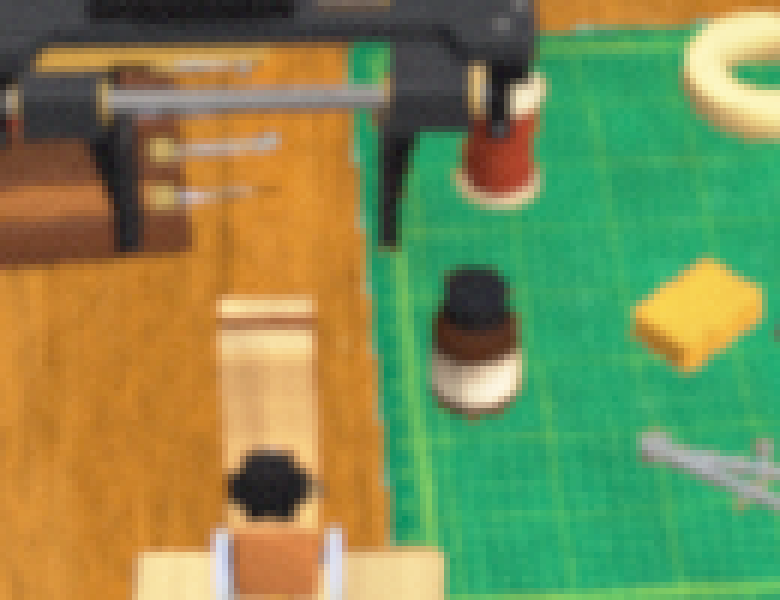

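The head stands upright to within about 1 px. Now the pin.

```bash
python3 -m handwheel '[[0.99,-0.15,0.3,0.2303],[0.99,-0.15,0.3,0.2303],[0.99,-0.15,0.3,0.2303],[0.99,-0.15,0.3,0.2303],[0.99,-0.15,0.3,0.2303],[0.99,-0.15,0.3,0.2303],[0.99,-0.15,0.3,0.2303],[0.99,-0.15,0.3,0.2303],[0.99,-0.15,0.3,0.2303],[0.99,-0.15,0.3,0.2303],[0.99,-0.15,0.3,0.2303],[0.99,-0.15,0.3,0.2303],[0.99,-0.15,0.3,0.2303]]' 28; python3 -c "
from h import *
c=snap('wrist','w4.png')
print(vision.look_for('wrist','pin_shank')[:2],vision.look_for('wrist','pin_tip')[:2],proj(c,[.5715,.128,.016]),proj(c,[.5426,.125,.016]))
go([.5426,.125,.10],95.1)"
```

```text
time: 9.68
position: [0.5395, 0.0029, 0.2092]
tool_rot: [0.999, 0.044, -0.002, -0.0]
ft_force: [0.1, 0.5, 1.1]
grip_width: 0.0247
grip_force: 0.0
[{'point': [253.8, 171.9], 'conf': 0.87}] [{'point': [256.8, 172.8], 'conf': 0.63}] [155.84221169 166.7650592 ] [191.39563614 170.8025375 ]
pos [0.5402 0.0026 0.2099] yaw -84.78 q6 1.28 -> frac [ 0.0459 -0.4054  0.3664] 0.0003
```

View pics/w4.png

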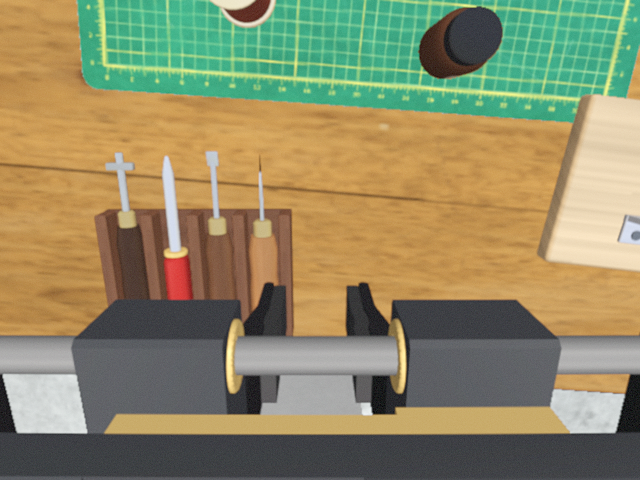

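The wrist view shows the tip at (157, 167), within 1 px of the prediction, so I go down to the shank and grip.

```bash
python3 -m handwheel '[[0.046,-0.14,0.1,0],[0.046,-0.27,0.2,0],[0.046,-0.405,0.3,0],[0.046,-0.405,0.3,0],[0.046,-0.405,0.42,0],[0.046,-0.405,0.53,0],[0.046,-0.405,0.61,0],[0.046,-0.405,0.64,0],[0.046,-0.405,0.66,0],[0.046,-0.405,0.665,0],[0.046,-0.405,0.665,0]]' 28; python3 -c "
from h import *
go([.5426,.125,.010],95.1)"; python3 -m handwheel '[[0,0,0,0],[0,0,0,0],[0,0,0,0],[0,0,0,0],[0,0,0,0],[0,0,0,0]]' 0 35
```

```text
time: 10.75
position: [0.5447, 0.1245, 0.0119]
tool_rot: [0.999, 0.045, 0.001, 0.0]
ft_force: [0.3, -0.1, -0.3]
grip_width: 0.0246
grip_force: 0.0
pos [0.5447 0.1245 0.0119] yaw -84.9 q6 1.51 -> frac [-0.0068 -0.0022  0.0063] 0.0
time: 11.25
position: [0.5447, 0.1247, 0.0118]
tool_rot: [0.999, 0.045, 0.001, 0.0]
ft_force: [0.7, -0.8, 0.8]
grip_width: 0.0075
grip_force: 35.0
```

```bash
python3 -m handwheel '[[0,0,-0.03,0],[0,0,-0.1,0],[0,0,-0.2,0],[0,0,-0.3,0],[0,0,-0.3,0],[0,0,-0.3,0]]'; python3 -c "
from h import *
c=snap('wrist','w5.png'); d=snap('side','s5.png')
go([.50,-.10,.10],90)
f=lambda x:cv2.resize(x,(400,300),interpolation=cv2.INTER_AREA)
b=d['frame'][160:310,230:430,::-1]
cv2.imwrite('pics/ws5.png',np.hstack([f(c['frame'][:,:,::-1]),cv2.resize(b,(400,300))]))"
```

```text
time: 11.75
position: [0.5451, 0.1248, 0.1035]
tool_rot: [0.999, 0.045, 0.002, 0.0]
ft_force: [-1.1, 0.0, -1.0]
grip_width: 0.0079
grip_force: 35.0
pos [0.5431 0.1247 0.101 ] yaw -84.89 q6 1.51 -> frac [-0.2097  0.7332  0.0037] 0.0142
```

View pics/ws5.png

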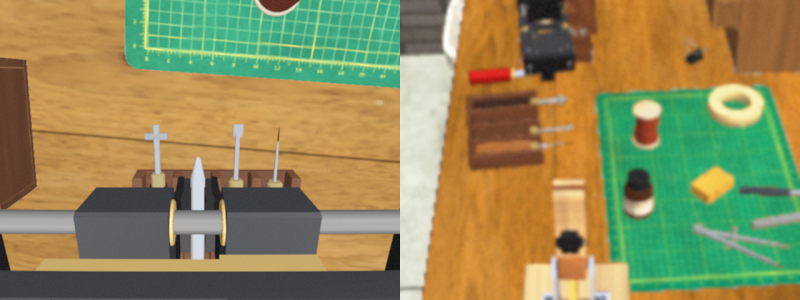

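```bash
python3 -c "
from h import *
go([.53,-.10,.0105],88)"
```

```text
pos [0.5431 0.1247 0.101 ] yaw -84.89 q6 1.51 -> frac [-0.1097  0.7421  0.3019] 0.0197
```

```bash
python3 -m handwheel '[[-0.02,0.1,0,0.02],[-0.04,0.23,0,0.02],[-0.06,0.36,0,0.02],[-0.08,0.48,0,0.02],[-0.11,0.61,0,0.02],[-0.11,0.7,0,0.02],[-0.11,0.742,0,0.02],[-0.11,0.742,0.08,0.02],[-0.11,0.742,0.16,0.02],[-0.11,0.742,0.23,0.02],[-0.11,0.742,0.26,0.02],[-0.11,0.742,0.28,0.02],[-0.11,0.742,0.295,0.02],[-0.11,0.742,0.302,0.02],[-0.11,0.742,0.302,0.02]]' && python3 -c "
from h import *
go([.53,-.10,.0105],88)" && python3 -m handwheel '[[0,0,0,0],[0,0,0,0],[0,0,0,0],[0,0,0,0],[0,0,-0.05,0],[0,0,-0.15,0],[0,0,-0.28,0],[0,0,-0.4,0],[-0.05,0,-0.5,0],[-0.05,0,-0.5,0],[-0.05,0,-0.5,0]]' 40; python3 -c "
from h import *
c=snap('wrist','w6.png');d=snap('top','t6.png')
for n in ('pin_shank','pin_handle','pin_tip'): print(n,[(atz(c,x['point'],.01).round(4),x['conf']) for x in vision.look_for('wrist',n)[:2]],[(atz(d,x['point'],.01).round(4),x['conf']) for x in vision.look_for('top',n)[:2]])
go([.44,-.1,.15],88)"
```

```text
time: 13.1
position: [0.5312, -0.0997, 0.0108]
tool_rot: [1.0, -0.018, 0.0, 0.0]
ft_force: [-0.4, -0.1, -0.2]
grip_width: 0.0076
grip_force: 35.0
pos [ 0.5312 -0.0997  0.0108] yaw -92.07 q6 1.21 -> frac [-0.0039  0.0011  0.0011] -0.0002
time: 14.02
position: [0.5164, -0.0997, 0.1628]
tool_rot: [1.0, -0.018, 0.002, 0.001]
ft_force: [1.1, 0.2, 0.2]
grip_width: 0.0347
grip_force: 0.0
pin_shank [(array([ 0.4733, -0.0955,  0.01  ]), 0.71)] [(array([ 0.4295, -0.0991,  0.01  ]), 0.49)]
pin_handle [(array([ 0.4675, -0.0967,  0.01  ]), 0.91), (array([0.4932, 0.0908, 0.01  ]), 0.38)] [(array([ 0.5732, -0.2915,  0.01  ]), 0.67), (array([ 0.4202, -0.1023,  0.01  ]), 0.58)]
pin_tip [(array([ 0.4699, -0.0988,  0.01  ]), 0.88)] [(array([ 0.4198, -0.1002,  0.01  ]), 0.64), (array([ 0.4674, -0.4754,  0.01  ]), 0.59)]
pos [ 0.5156 -0.0992  0.1595] yaw -92.1 q6 1.2 -> frac [-0.2516  0.0118  0.0323] -0.0003
```

View pics/w6.png

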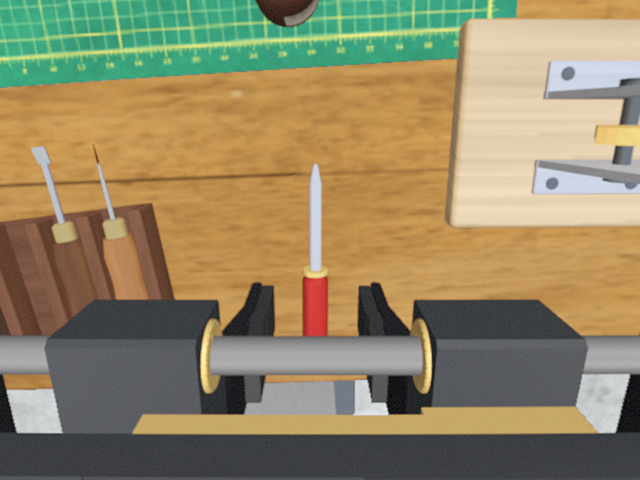

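```bash
python3 - <<'E'
from h import *
np.set_printoptions(precision=4,suppress=True)
c=snap('wrist')
a=atz(c,(165,316),.01);b=atz(c,(267,316),.012);h=atz(c,(335,315),.02)
print('tip',a,'collar',b,'handle',h,'len',np.linalg.norm(a-b))
for p in [(222,449),(20,463)]: print('base left corner',atz(c,p,.02))
for p in [(183,552),(192,554)]: print(atz(c,p,.022))
u=(a-b)/np.linalg.norm(a-b);print('yaw',np.degrees(np.arctan2(u[1],u[0])))
go([a[0]-.127,b[1],.0095],88)
E
```

```text
tip [ 0.5564 -0.0998  0.01  ] collar [ 0.4801 -0.097   0.012 ] handle [ 0.4271 -0.0943  0.02  ] len 0.07630789780753151
base left corner [ 0.5138 -0.1932  0.02  ]
base left corner [ 0.6446 -0.1954  0.02  ]
[ 0.5396 -0.2626  0.022 ]
[ 0.5332 -0.2647  0.022 ]
yaw -2.119291528531405
pos [ 0.5157 -0.0993  0.1598] yaw -92.1 q6 1.2 -> frac [-0.287   0.0033  0.5013] -0.0003
```

```bash
python3 -c "
from h import *
go([.433,-.0962,.010],88)"; python3 -m handwheel '[[-0.1,0,0.05,0],[-0.2,0.002,0.1,0],[-0.274,0.002,0.17,0],[-0.274,0.002,0.26,0],[-0.274,0.002,0.36,0],[-0.274,0.002,0.43,0],[-0.274,0.002,0.47,0],[-0.274,0.002,0.49,0],[-0.274,0.002,0.499,0],[-0.274,0.002,0.499,0]]' && python3 -m handwheel '[[0,0,0,0],[0,0,0,0],[0,0,0,0],[0,0,0,0],[0,0,0,0],[0,0,0,0]]' 0 40;  python3 -c "
from h import *
go([.433,-.0962,.010],88)"
```

```text
pos [ 0.5157 -0.0993  0.1598] yaw -92.1 q6 1.2 -> frac [-2.750e-01  2.000e-04  4.997e-01] -0.0003
time: 15.3
position: [0.4338, -0.097, 0.0106]
tool_rot: [1.0, -0.018, -0.0, -0.0]
ft_force: [0.1, 0.3, -0.1]
grip_width: 0.0349
grip_force: 0.0
time: 15.8
position: [0.4342, -0.0972, 0.0117]
tool_rot: [1.0, -0.018, 0.001, 0.0]
ft_force: [0.3, -0.9, 6.4]
grip_width: 0.0199
grip_force: 39.9
pos [ 0.4342 -0.0972  0.0117] yaw -92.1 q6 1.14 -> frac [-0.0042 -0.0031  0.0058] -0.0003
```

```bash
python3 -c "
from h import *
go([.3915,-.2895,.110],88)"
```

```text
pos [ 0.4342 -0.0972  0.0117] yaw -92.1 q6 1.14 -> frac [-0.1183  0.6461 -0.3273] -0.0003
```

```bash
python3 -m handwheel '[[-0.02,0,-0.05,0],[-0.06,0,-0.15,0],[-0.12,0.05,-0.25,0],[-0.119,0.15,-0.33,0],[-0.119,0.28,-0.33,0],[-0.119,0.41,-0.33,0],[-0.119,0.53,-0.33,0],[-0.119,0.61,-0.33,0],[-0.119,0.646,-0.33,0],[-0.119,0.646,-0.33,0],[-0.119,0.646,-0.33,0]]'; python3 -c "
from h import *
go([.3915,-.2895,.110],88)
c=snap('wrist','w7.png');d=snap('side','s7.png');t=snap('top','t7.png')
o=robot.get_obs()['position'];u=np.array([.9994,-.035,0])
P=o+.124*u; L=np.array([.5785,-.296,.11])
for n,x in (('w',c),('s',d),('t',t)): print(n,'tip',proj(x,P).round(1),'hole near',proj(x,L-.025*u).round(1),'far',proj(x,L+.025*u).round(1))
f=lambda x,r,k:cv2.resize(x['frame'][r[0]:r[1],r[2]:r[3],::-1],None,fx=k,fy=k,interpolation=3)
A=f(c,(40,290,220,420),2);B=f(d,(250,350,250,350),4);C=f(t,(210,310,320,420),4)
cv2.imwrite('pics/wst7.png',np.hstack([A,cv2.copyMakeBorder(B,0,100,0,0,0)]))
cv2.imwrite('pics/t7c.png',C)"
```

```text
time: 16.72
position: [0.3901, -0.288, 0.1097]
tool_rot: [1.0, -0.019, -0.001, -0.001]
ft_force: [0.0, 0.3, -0.6]
grip_width: 0.0197
grip_force: 39.9
pos [ 0.3901 -0.288   0.1097] yaw -92.14 q6 0.74 -> frac [ 0.0047  0.0047 -0.0012] -0.0004
w tip [-43.3 313.6] hole near [-195.8  322. ] far [-423.8  322.1]
s tip [295.7 289.6] hole near [296.3 305.8] far [296.1 326.4]
t tip [277.7 377.6] hole near [259.8 378.7] far [237.3 378.6]
```

View pics/wst7.png

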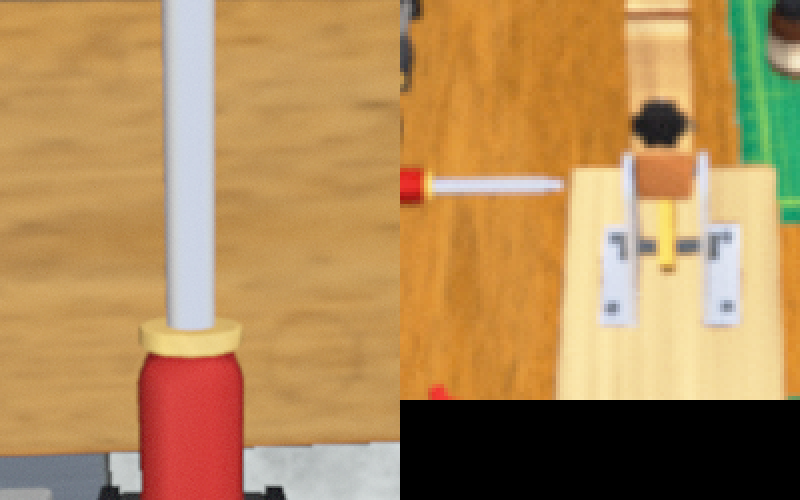

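Side crop: the pin is level, with its tip at row 295.6. The cheek's round top puts the hole at about row 295.5, so height and side agree. Next: a slow entry, watching the force.

```bash
python3 -m handwheel '[[0.02,0.004,0,0],[0.04,0.004,0,0],[0.06,0.004,0,0],[0.08,0.004,0,0],[0.1,0.004,0,0],[0.115,0.004,0,0],[0.13,0.004,0,0],[0.145,0.004,0,0],[0.155,0.004,0,0],[0.165,0.004,0,0],[0.17,0.004,0,0],[0.175,0.004,0,0],[0.175,0.004,0,0]]'; python3 -c "
from h import *
go([.3915+.0525,-.2895-.0018,.110],88);o=robot.get_obs();print(o['ft_force'],o['moment'])"
```

```text
time: 17.95
position: [0.4436, -0.2922, 0.1101]
tool_rot: [1.0, -0.018, 0.0, -0.0]
ft_force: [0.5, 2.2, 2.3]
grip_width: 0.0199
grip_force: 40.0
pos [ 0.4436 -0.2922  0.1101] yaw -92.09 q6 0.81 -> frac [ 0.0013 -0.0031  0.0002] -0.0002
[0.48612397 2.17067192 2.30903586] [0.34358193 0.02940539 0.21900733]
```

```bash
python3 -m handwheel '[[0,-0.003,-0.003,0],[0,-0.003,-0.003,0],[0,-0.003,-0.003,0]]'; python3 -c "
from h import *
o=robot.get_obs();print(o['position'],o['ft_force'],o['moment'])"
python3 -m handwheel '[[0.01,0,0,0],[0.02,0,0,0],[0.03,0,0,0],[0.03,0,0,0]]'; python3 -c "
from h import *
o=robot.get_obs();print(o['position'],o['ft_force'],o['moment'])"
```

```text
time: 18.2
position: [0.4436, -0.2918, 0.111]
tool_rot: [1.0, -0.018, 0.0, 0.0]
ft_force: [0.2, 0.6, -0.1]
grip_width: 0.0199
grip_force: 39.9
[ 0.44357579 -0.29184188  0.11095172] [ 0.22665629  0.61934755 -0.08532825] [0.05913032 0.13008408 0.01609404]
time: 18.53
position: [0.4532, -0.2922, 0.1109]
tool_rot: [1.0, -0.018, 0.0, 0.0]
ft_force: [0.7, -0.5, 0.8]
grip_width: 0.0196
grip_force: 39.9
[ 0.45324157 -0.29218755  0.11091362] [ 0.72354369 -0.52490556  0.75867907] [0.03729561 0.0944281  0.03753817]
```

```bash
python3 -m handwheel '[[0.01,0,0,0],[0.02,0,0,0],[0.03,0,0,0],[0.04,0,0,0],[0.05,0,0,0],[0.06,0,0,0],[0.07,0,0,0],[0.07,0,0,0]]'; python3 -c "
from h import *
o=robot.get_obs();print(o['position'],o['ft_force'],o['moment'])"
```

```text
time: 19.2
position: [0.4742, -0.2928, 0.1109]
tool_rot: [1.0, -0.018, 0.0, 0.0]
ft_force: [-0.4, 0.2, -0.2]
grip_width: 0.0198
grip_force: 39.9
[ 0.47416151 -0.29276292  0.11090551] [-0.42823492  0.16542418 -0.21737904] [-0.00139638  0.07451216 -0.01486633]
```

```bash
python3 -m handwheel '[[0.01,0,0,0],[0.02,0,0,0],[0.03,0,0,0],[0.04,0,0,0],[0.05,0,0,0],[0.06,0,0,0],[0.07,0,0,0],[0.08,0,0,0],[0.08,0,0,0]]'; python3 -c "
from h import *
o=robot.get_obs();print(o['position'],o['ft_force'],o['moment'])"
```

```text
time: 19.95
position: [0.4981, -0.2935, 0.1109]
tool_rot: [1.0, -0.018, 0.0, 0.0]
ft_force: [0.8, 2.1, -0.6]
grip_width: 0.0194
grip_force: 40.0
[ 0.49813897 -0.29352593  0.1108924 ] [ 0.83273044  2.09297038 -0.55493728] [0.20742742 0.01383591 0.0597808 ]
```

```bash
python3 -m handwheel '[[0.008,-0.001,0,0],[0.016,-0.002,0,0],[0.024,-0.002,0,0],[0.027,-0.002,0,0],[0.03,-0.002,0,0],[0.03,-0.002,0,0]]'; python3 -m handwheel '[[0.004,0,0,0],[0.008,0,0,0],[0.01,0,0,0],[0.01,0,0,0]]'
```

```text
time: 20.45
position: [0.5066, -0.2934, 0.1109]
tool_rot: [1.0, -0.018, 0.0, 0.0]
ft_force: [0.9, -1.0, -1.0]
grip_width: 0.0197
grip_force: 39.9
time: 20.78
position: [0.5067, -0.2933, 0.1108]
tool_rot: [1.0, -0.018, -0.003, -0.0]
ft_force: [-6.8, -1.7, 3.4]
grip_width: 0.0199
grip_force: 40.0
```

```bash
python3 -m handwheel '[[0.005,0,0,0],[0.01,0,0,0],[0.014,0,0,0],[0.014,0,0,0],[0.014,0,0,0]]'; python3 - <<'E'
from h import *
s=snap('side');o=robot.get_obs()['position'];f=s['frame'].astype(int)
u=np.array([.9994,-.035,0]);L=np.array([.5785,-.296,.11])
print(o,'collar pred',proj(s,o+.044*u),'cheek near',proj(s,L-.025*u),'far',proj(s,L+.025*u),'tip',proj(s,o+.124*u))
for r in (294,295,296,297): print(r,[tuple(f[r,c]) for c in range(296,342,1)] if r==296 else '')
E
```

```text
time: 21.2
position: [0.5069, -0.293, 0.1106]
tool_rot: [1.0, -0.017, -0.007, -0.001]
ft_force: [-16.1, -3.2, 7.7]
grip_width: 0.0196
grip_force: 40.0
[ 0.50691583 -0.29304092  0.11062243] collar pred [296.01703539 304.65626706] cheek near [296.31815139 305.75365726] far [296.10427836 326.42078394] tip [295.66982963 337.73923385]
294 
295 
296 [(np.int64(74), np.int64(74), np.int64(78)), (np.int64(70), np.int64(70), np.int64(74)), (np.int64(88), np.int64(63), np.int64(66)), (np.int64(161), np.int64(48), np.int64(49)), (np.int64(227), np.int64(43), np.int64(40)), (np.int64(233), np.int64(44), np.int64(41)), (np.int64(228), np.int64(43), np.int64(37)), (np.int64(215), np.int64(70), np.int64(32)), (np.int64(220), np.int64(149), np.int64(91)), (np.int64(238), np.int64(218), np.int64(178)), (np.int64(230), np.int64(232), np.int64(241)), (np.int64(215), np.int64(222), np.int64(238)), (np.int64(182), np.int64(173), np.int64(184)), (np.int64(165), np.int64(115), np.int64(92)), (np.int64(184), np.int64(111), np.int64(60)), (np.int64(192), np.int64(116), np.int64(65)), (np.int64(193), np.int64
[... 679 characters left out ...]
4(217), np.int64(224), np.int64(233)), (np.int64(215), np.int64(221), np.int64(232)), (np.int64(216), np.int64(223), np.int64(233)), (np.int64(218), np.int64(223), np.int64(232)), (np.int64(216), np.int64(222), np.int64(232)), (np.int64(218), np.int64(223), np.int64(233)), (np.int64(217), np.int64(222), np.int64(233)), (np.int64(215), np.int64(218), np.int64(229)), (np.int64(219), np.int64(220), np.int64(229)), (np.int64(228), np.int64(226), np.int64(230)), (np.int64(232), np.int64(225), np.int64(223)), (np.int64(232), np.int64(217), np.int64(197)), (np.int64(235), np.int64(211), np.int64(165)), (np.int64(241), np.int64(215), np.int64(153)), (np.int64(243), np.int64(216), np.int64(156))]
297
```

The collar met the steel: the force rose to 16 N with no further travel, and in the side view the brass touches the near cheek while about 12 px (30 mm) of shank shows beyond the far one. Now I relieve the push, release and back away.

```bash
python3 -m handwheel '[[-0.01,0,0,0],[-0.018,0,0,0],[-0.018,0,0,0]]' && python3 -m handwheel '[[0,0,0,0],[0,0,0,0],[0,0,0,0],[0,0,0,0],[0,0,0,0]]' 45 && python3 -m handwheel '[[-0.03,0,0,0],[-0.06,0,-0.02,0],[-0.12,0,-0.06,0],[-0.15,0,-0.15,0],[-0.15,0,-0.27,0],[-0.15,0,-0.4,0],[-0.15,0,-0.4,0],[-0.15,0,-0.4,0],[-0.15,0,-0.4,0]]'; python3 - <<'E'
from h import *
s=snap('side','s9.png');f=s['frame'].astype(int)
for r in (294,296,298): print(r,[tuple(map(int,f[r,c])) for c in range(284,312)],'|',[int(f[r,c,2]) for c in range(318,342)])
a=cv2.imread('pics/s7.png').astype(int)
d=np.abs(s['frame'][:,:,::-1].astype(int)-a).sum(2)[240:286,306:325];print('head change',d.mean())
for n in ('side','top'):
  c=snap(n)
  for l in ('pin_handle','awl_handle','groover_handle','edge_beveller_handle'): print(n,l,[(np.round(x['point']),round(x['conf'],2)) for x in vision.look_for(n,l)[:2]])
E
```

```text
time: 21.5
position: [0.5068, -0.2932, 0.1107]
tool_rot: [1.0, -0.018, -0.001, -0.0]
ft_force: [-5.5, -0.7, 1.1]
grip_width: 0.0198
grip_force: 40.0
time: 21.92
position: [0.5088, -0.2934, 0.111]
tool_rot: [1.0, -0.018, 0.0, 0.0]
ft_force: [0.3, -0.9, 0.7]
grip_width: 0.0383
grip_force: 0.0
time: 22.67
position: [0.4622, -0.2912, 0.231]
tool_rot: [1.0, -0.018, -0.0, -0.0]
ft_force: [-0.1, 0.8, -0.4]
grip_width: 0.0393
grip_force: 0.0
294 [(212, 37, 33), (218, 42, 37), (217, 38, 36), (216, 40, 36), (217, 38, 35), (218, 36, 33), (220, 40, 35), (217, 35, 30), (220, 36, 32), (221, 39, 34), (221, 38, 36), (222, 38, 29), (223, 44, 37), (223, 37, 33), (223, 37, 34), (224, 43, 35), (224, 38, 34), (223, 36, 32), (221, 54, 37), (224, 116, 57), (240, 185, 104), (241, 219, 179), (228, 227, 239), (202, 210, 231), (161, 147, 150), (169, 110, 74), (194, 117, 63), (199, 119, 69)] | [67, 71, 70, 71, 102, 167, 229, 241, 239, 233, 233, 237, 238, 238, 239, 237, 233, 230, 227, 223, 207, 178, 158, 158]
296 [(232, 52, 46), (231, 50, 44), (230, 47, 43), (231, 46, 42), (231, 44, 37), (231, 47, 38), (231, 45,
[... 762 characters left out ...]
7, 159, 86), (239, 211, 162), (227, 226, 228), (210, 217, 226), (176, 166, 164), (164, 122, 103), (171, 108, 65), (179, 110, 59)] | [67, 71, 67, 72, 95, 137, 190, 225, 216, 169, 149, 144, 145, 153, 151, 152, 152, 150, 154, 156, 157, 160, 158, 155]
head change 5.779176201372998
side pin_handle [(array([298., 290.]), 0.68)]
side awl_handle [(array([298., 290.]), 0.34)]
side groover_handle [(array([226., 288.]), 0.52), (array([296., 291.]), 0.48)]
side edge_beveller_handle []
top pin_handle [(array([246., 357.]), 0.67)]
top awl_handle [(array([299., 230.]), 0.75)]
top groover_handle [(array([301., 181.]), 0.92)]
top edge_beveller_handle [(array([302., 210.]), 0.65), (array([208., 218.]), 0.45)]
```

Everything looks right, but the released pin sagged a little and may have eased out by a fraction of a millimetre. I'll press its end once with closed fingers.

```bash
python3 -m handwheel '[[-0.05,0,0.05,0],[-0.08,0.002,0.12,0],[-0.08,0.002,0.22,0],[-0.08,0.002,0.32,0],[-0.08,0.002,0.4,0],[-0.08,0.002,0.42,0],[-0.08,0.002,0.42,0],[-0.08,0.002,0.42,0]]' 0 20 && python3 -m handwheel '[[0.03,0,0,0],[0.06,0,0,0],[0.08,0,0,0],[0.088,0,0,0],[0.096,0,0,0],[0.1,0,0,0],[0.1,0,0,0]]'
```

```text
time: 23.88
position: [0.4397, -0.2918, 0.1053]
tool_rot: [1.0, -0.018, 0.0, 0.0]
ft_force: [0.3, -0.0, 0.8]
grip_width: 0.0009
grip_force: 0.0
time: 24.47
position: [0.4687, -0.2922, 0.1049]
tool_rot: [1.0, -0.018, -0.001, -0.0]
ft_force: [-2.2, -1.1, 0.6]
grip_width: 0.0004
grip_force: 1.0
```

```bash
python3 -m handwheel '[[0.003,0,0,0],[0.006,0,0,0],[0.01,0,0,0],[0.014,0,0,0],[0.018,0,0,0],[0.018,0,0,0]]'; python3 -m handwheel '[[-0.02,0,0,0],[-0.05,0,0,0],[-0.1,0,0,0],[-0.15,0,-0.1,0],[-0.15,0,-0.25,0],[-0.15,0,-0.4,0],[-0.15,0,-0.4,0],[-0.15,0,-0.4,0],[-0.15,0,-0.4,0]]' 30; python3 - <<'E'
from h import *
s=snap('side');f=s['frame'].astype(int)
for r in (294,296): print(r,[tuple(map(int,f[r,c])) for c in range(300,310)])
E
```

```text
time: 24.97
position: [0.4691, -0.2914, 0.1043]
tool_rot: [1.0, -0.017, -0.006, -0.002]
ft_force: [-14.2, -2.5, 6.5]
grip_width: 0.0006
grip_force: 6.9
time: 25.72
position: [0.4296, -0.2909, 0.2249]
tool_rot: [1.0, -0.018, 0.001, 0.0]
ft_force: [-0.1, 0.7, -0.5]
grip_width: 0.0263
grip_force: 0.0
294 [(225, 42, 34), (223, 36, 30), (221, 54, 36), (225, 114, 55), (241, 188, 105), (241, 220, 179), (227, 227, 239), (203, 207, 231), (162, 145, 149), (169, 109, 74)]
296 [(227, 41, 34), (230, 45, 41), (226, 53, 36), (227, 114, 53), (240, 186, 101), (245, 227, 183), (232, 231, 241), (220, 225, 240), (184, 173, 183), (168, 118, 95)]
```

```bash
python3 -c "
from rig import job
print(job.hand_in())"
```

```text
the job is handed in; nothing more can be done
None
```

The clamp head is upright and the red-handled pin is through both cheeks and the index plate with its collar against the steel; I moved nothing else, and the job was handed in at about 26 s.

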